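Run the tube board out to the dosing pointer and hold it

TASK

Take the sample tube with the green bands out of the white rack and put it upright, all the way down, into the grey socket at the red end of the wooden board, and let go of it. Then slide the board straight out along its stand, without lifting it or letting it tip, until its red end is level with the tip of the red pointer; so far out it would tip over by itself, so finish while still holding it down, level on the stand, and do not let go. Leave the other two tubes and everything else on the bench where they are.

Things in the scene. Friction and masses are not known exactly. Their poses are not given: they have to be found in the camera images.
- tube_mid (a point): Sample tube to load: clear, round, 22 mm diameter, 100 mm tall, with green bands, one near its mouth and one round its middle (the other tubes have red or blue ones), about 45 g. The point is on its axis, half-way up (50 mm above its foot); z runs up the tube. It starts upright in the rack with 75 mm showing above it; grip it 10 to 20 mm above this point.
- rack: Fixed white tube rack, 56 (x) x 220 (y) x 40 mm, origin at the centre of its underside on the bench. Four blind holes in a row along its y axis, 55 mm apart, each 24 mm wide and 25 mm deep; three hold tubes. Grip a tube across the row (fingers closing along rack x).
- tube_red_mid (a point): Tube like the one to load but with red bands; the point is half-way up its axis. Leave it in the rack.
- tube_blue_mid (a point): Tube like the one to load but with blue bands; the point is half-way up its axis. Leave it in the rack.
- stand: Fixed steel stand that carries the board: 96 (x) x 340 (y) x 60 mm, flat top 60 mm above the bench, origin at the centre of its underside. The board slides out along stand -y (to the robot's right), over the stand's -y edge.
- board: Loose wooden carrier board lying flat on the stand, plank 80 (x) x 320 (y) x 14 mm, about 0.4 kg with its socket and grip block; origin at the centre of the plank's underside. Its axes start nearly along those of the stand. Red outer end towards -y, tail with the orange grip block towards +y. The red end starts about at the stand's -y edge, overhanging it by at most 30 mm.
- board_end (a point): Point of the board: the middle of the top edge of its red outer end (board y = -160 mm, 14 mm above its underside).
- socket (a point): Centre of the mouth of the tube socket, a grey block 56 x 56 x 30 mm on the board's top near the red end (board y = -130 mm; the mouth is 44 mm above the board's underside). The round blind hole is 24 mm wide and 26 mm deep; the axes are the board's. A tube fully in has its middle 24 mm above this point.
- grip (a point): Centre of the orange grip block fixed on the board near its tail (board y = +120 mm): 22 mm thick across the board (x), 60 mm long along it (y), 42 mm tall, its centre 21 mm above the plank's top. A handle to hold from above, fingers closing along board x. The axes are the board's.
- pointer (a point): Tip of the fixed red pointer, a red blade 6 mm thick and 10 mm tall (the point is mid-thickness, on top) at the height of the board's top, beside the board's path on the far side, 20 mm clear of the board if that runs straight; its axes are those of the stand. The tip's place along stand y is where the board's red end has to stop: 190 to 220 mm out from the stand's edge.
- post: Slim fixed dosing post carrying the red pointer; origin under the pointer's root, 32 mm in +x from its tip, on the bench. 277 mm tall with its blue knob. Its brass spout hangs over the board's path, its end 207 mm above the bench and 30 mm inward of the pointer, clear above a tube in the socket.
- screwdriver: Loose screwdriver on the bench, leave alone; origin on its axis.
- wrench: Loose wrench on the bench, leave alone.
- grease: Loose grey jar with a yellow lid, 70 mm diameter, 70 mm tall, leave alone; origin at the centre of its underside.
- can: Loose spray can, red label, 60 mm diameter, 150 mm tall, leave alone; origin at the centre of its underside.
- carton: Loose cardboard carton 90 x 130 x 60 mm, leave alone; origin at the centre of its underside.
Mind the look-alikes: they are no part of the job. There is more than one size of the rack; the job needs the smaller.

How it is judged:
By the outcome, as a careful person would: the job done as asked, in the order asked, and still so for the second after the job is handed in, while the arm keeps its last pose, push and grip.
It also fails if it takes over 51 s, if anything falls off the work surface, if the arm or the gripper's body presses on something with over 40 N, if the wrist force passes 120 N, or if a joint passes its speed limit or range.

ROBOT

A 6-joint arm with a two-finger parallel gripper is mounted at the origin on the work surface. World frame = base frame: x ahead of the robot, y to its left, z up, the work surface at z = 0. Lengths are in m, angles in rad, forces in N, time in s.
With the tool pointing down it reaches from about 0.3 to 0.875 m from the base axis. Payload 6.4 kg.
Tool frame: the origin (TCP) lies midway between the tips of the shut fingers; the grasp point (between the pads) lies 19 mm behind it; z points along the fingers, y is the direction in which the jaws open and shut (so a half turn about z gives the same grasp; the last joint's range is limited). The gripper opens to 85 mm and grips with 20 to 120 N. Pads are 22 mm wide; open, the fingers measure 114 mm over their backs; the gripper's body (76 mm by 85 mm) begins 54 mm behind the grasp point. The pads swing forward as they close: fully open they stand 13 mm farther back than shut.
Start: joints at [-1.36, 0.181, 1.607, -0, 1.354, -0.206], TCP at [0.233, -0.526, 0.231] pointing down, gripper open.
Joint ranges: [-2.99, 2.99], [-0.89, 2.07], [0.3, 2.58], [-1.14, 4.28], [0, 2.63], [-3.12, 3.12]. Speed limits (rad/s): [2.57, 2.57, 3.01, 3.14, 3.14, 3.14].

INTERFACE

Orientations are given as a unit quaternion [w, x, y, z].
In Python, from bench import ctrl, optics, ticket gives the robot as it stands. The module is installed in compiled form; this text tells all that it offers.
- The arm moves only by the tool step_arm, never from a script. Its argument "targets" is text: rows parted by semicolons, each of 6 numbers parted by spaces: the shift along the tool's x, y, z in mm, then the turn, a rotation vector about the tool's x, y, z in rad. In form: dx dy dz rx ry rz; .... A call has 1 to 8 rows; each row is the pose to reach, as a shift and turn from the pose commanded when the call began, along the tool's axes at that moment; what a row does not reach only later rows make up. A row lasts 1/8 s, in which the tool goes at most 62.5 mm and 10.7 degrees, less where a joint would pass 70% of its speed; a pose out of reach is approached as far as the arm can. A call with a gripper value outside its range is refused whole. "grip" is the opening in per cent of the stroke, from 0 (shut) to 100 (fully open), set as the call begins (left out, the last holds). The fingers move at their own pace and stop on an object; the grip force is fixed at half the most. Time passes only in rows, so rows that repeat a pose let the fingers close. It gives the time, the measured TCP pose, the force and the opening at its end, in the units of the state.
- ctrl.get_obs(): the state, without advancing time (a new reading comes with each control period).
- optics.camera(name): name is "scene" or "top"; returns a dict with "image" (384x512x3 uint8, red, green, blue), "mtx" (3x3 intrinsics, pixels), "xyz" and "orientation" of the camera in the world. Camera axes: x right, y up, looking along -z (the intrinsics and any distortion apply to the point x, -y, -z); pixel columns grow to the right and rows downward; lengths in m; the calibration is good to about 2 mm. A picture is of the moment at which its call begins. There is no depth.
- ticket.hand_in(): hands the job in, once; it reports no verdict.
The state is a dict: "time_s": time; "q": joint angles; "dq": joint speeds; "joint_efforts": joint torques, N m; "eef_pos": TCP position; "eef_rot": TCP orientation; "wrist_force": force on the tool from outside, world axes, zero at the start; "torque": the same for the moment, N m; "opening": opening from 0.0 (shut) to 1.0 (fully open).
Only numpy, scipy, OpenCV 4.12 (cv2) and the standard library are available. Lean on these libraries where they do the work, as an engineer would, in place of code of your own. Each camera call takes 0.05 s, during which the arm holds its last target.

## Working session

There is one attempt and no reset: what is moved stays moved. The work goes in short steps, Python scripts to look and compute and a tool call to move; the robot and the scene stay as the last step left them, time stands still between calls to the robot, and variables do not carry over. Pictures are saved under pics/ and viewed, and the job is handed in when it is done.

Besides the shell and the picture viewer there is one more tool, called after ">>>" as name(argument=value, ...), one argument or row to a line, values as JSON. step_arm: Moves the arm, as the interface text tells. Its arguments: {"type":"object","properties":{"targets":{"type":"string"},"grip":{"type":"number"}},"required":["targets"]}

```bash
mkdir -p pics
python3 - <<'E'
from bench import ctrl, optics
import cv2
o=ctrl.get_obs(); print({k:o[k] for k in("time_s","q","eef_pos","eef_rot","wrist_force","opening")})
for n in("scene","top"):
    c=optics.camera(n); print(n,{k:v for k,v in c.items() if k!="image"})
    cv2.imwrite(f"pics/{n}0.png",c["image"][:,:,::-1])
E
```

```text
{'time_s': 0.0, 'q': array([-1.36029069e+00,  1.81544231e-01,  1.60800059e+00, -3.46912777e-06,
        1.35382200e+00, -2.06271759e-01]), 'eef_pos': array([ 0.2326802 , -0.52521006,  0.23038596]), 'eef_rot': array([-8.87075994e-04,  9.78365074e-01,  2.06884012e-01, -3.57145462e-06]), 'wrist_force': array([-0.47028767,  0.34121352, -0.11585497]), 'opening': 0.9973317476416736}
scene {'mtx': array([[418.54476706,   0.        , 254.77832896],
       [  0.        , 418.54476706, 187.09841579],
       [  0.        ,   0.        ,   1.        ]]), 'xyz': array([1.34366566, 0.34611094, 1.14173351]), 'orientation': array([0.55375112, 0.19051598, 0.2779773 , 0.76144072])}
top {'mtx': array([[491.89129571,   0.        , 258.76896435],
       [  0.        , 491.89129571, 186.48973047],
       [  0.        ,   0.        ,   1.        ]]), 'xyz': array([0.24610246, 0.0412509 , 1.67829731]), 'orientation': array([-0.69518788, -0.06661681,  0.05967949,  0.71324215])}
```

View pics/scene0.png

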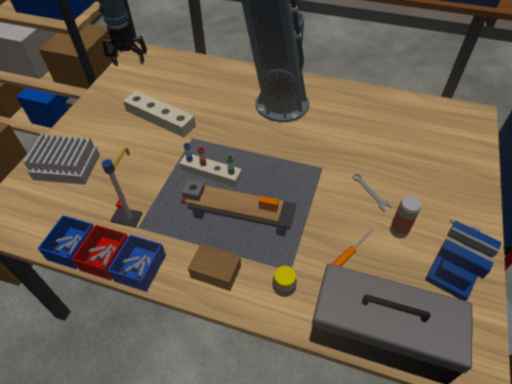

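View pics/top0.png

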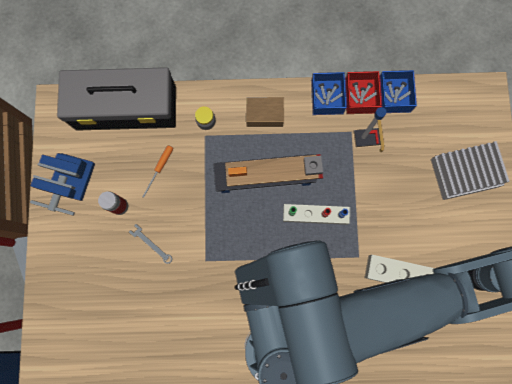

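```bash
cat > h.py <<'E'
import numpy as np, cv2
from scipy.spatial.transform import Rotation as R
from bench import ctrl, optics
def rot(q): return R.from_quat([q[1],q[2],q[3],q[0]])
def at(c,u,v,z):
    K=c["mtx"]; d=np.array([(u-K[0,2])/K[0,0],-(v-K[1,2])/K[1,1],-1.])
    d=rot(c["orientation"]).apply(d); p=np.array(c["xyz"]); return p+d*(z-p[2])/d[2]
def proj(c,P):
    K=c["mtx"]; p=rot(c["orientation"]).inv().apply(np.atleast_2d(P)-c["xyz"])
    return np.c_[K[0,0]*p[:,0]/-p[:,2]+K[0,2], K[1,1]*p[:,1]/p[:,2]+K[1,2]]
def crop(c,u0,v0,u1,v1,s,name):
    im=cv2.resize(c["image"][v0:v1,u0:u1,::-1],None,fx=s,fy=s,interpolation=cv2.INTER_CUBIC)
    for u in range((u0+9)//10*10,u1,10): cv2.putText(im,str(u),((u-u0)*s,9),0,.3,(0,255,255),1); cv2.line(im,((u-u0)*s,10),((u-u0)*s,14),(0,255,255),1)
    for v in range((v0+9)//10*10,v1,10): cv2.putText(im,str(v),(0,(v-v0)*s+3),0,.3,(0,255,255),1)
    cv2.imwrite("pics/"+name,im)
E
python3 - <<'E'
from h import *
c=optics.camera("top"); crop(c,205,100,395,235,4,"top1.png")
s=optics.camera("scene"); crop(s,100,135,310,245,3,"sc1.png")
E
```

```text
(no output)
```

View pics/top1.png

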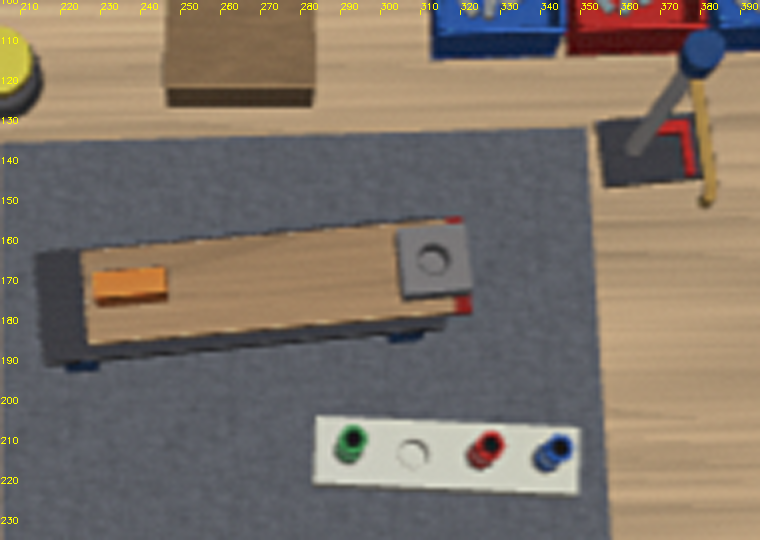

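View pics/sc1.png

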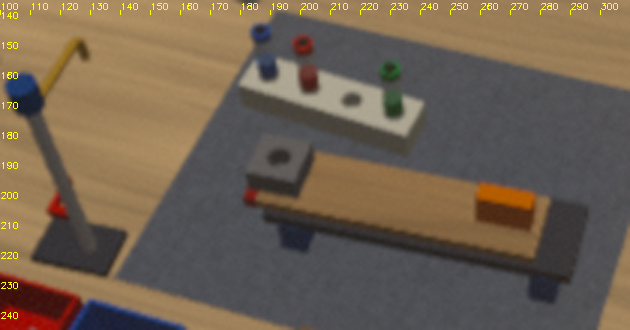

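Run:
```python
from h import *
c=optics.camera("top"); s=optics.camera("scene")
def t(x,y,z): return at(c,205+x/4-.4,100+y/4-.4,z)
def sc(x,y,z): return at(s,100+x/3-.3,135+y/3-.3,z)
L=lambda n,p:print(n,np.round(p*1000,1))
for p in[(316,416),(580,428),(578,494),(313,483)]: L("rack",t(*p,.04))
L("empty",t(413,454,.04));L("emptyS",sc(351,100,.04))
L("green",t(353,438,.115));L("greenS",sc(390,70,.115))
L("red",t(491,444,.115));L("redS",sc(303,44,.115));L("blue",t(562,447,.115));L("blueS",sc(261,33,.115))
L("sock",t(433,261,.104));L("sockS",sc(279,157,.104))
for p in[(82,250),(89,344),(463,216),(470,314)]: L("board",t(*p,.074))
for p in[(92,270),(165,266),(167,298),(95,304)]: L("grip",t(*p,.116))
for p in[(35,253),(46,367)]: L("stand",t(*p,.06))
L("tip",t(690,175,.074)); L("tipr",t(688,122,.074));L("spout",t(706,202,.207));L("knob",t(703,50,.265))
b=t(433,261,.104)
crop(c,345,105,395,160,12,"ptr.png");crop(s,105,145,140,225,8,"ptrs.png")
```

```text
rack [481.8 -28.3  40. ]
rack [ 465.8 -249.    40. ]
rack [ 410.5 -244.2   40. ]
rack [425.4 -23.9  40. ]
empty [ 447.6 -108.3   40. ]
emptyS [ 448.7 -112.9   40. ]
green [452.5 -54.1 115. ]
greenS [454.3 -56.4 115. ]
red [ 444.8 -164.1  115. ]
redS [ 445.8 -166.1  115. ]
blue [ 440.9 -220.5  115. ]
blueS [ 443.8 -219.6  115. ]
sock [ 598.1 -125.6  104. ]
sockS [ 600.5 -129.8  104. ]
board [622.3 164.1  74. ]
board [542.1 159.3  74. ]
board [ 642.7 -155.5   74. ]
board [ 559.  -157.4   74. ]
grip [595.5 152.9 116. ]
grip [597.2  93.5 116. ]
grip [570.6  92.4 116. ]
grip [567.2 150.9 116. ]
stand [624.  204.9  60. ]
stand [526.2 196.5  60. ]
tip [ 672.9 -347.4   74. ]
tipr [ 719.  -348.8   74. ]
spout [ 615.8 -326.   207. ]
knob [ 718.2 -317.3  265. ]
```

View pics/ptr.png

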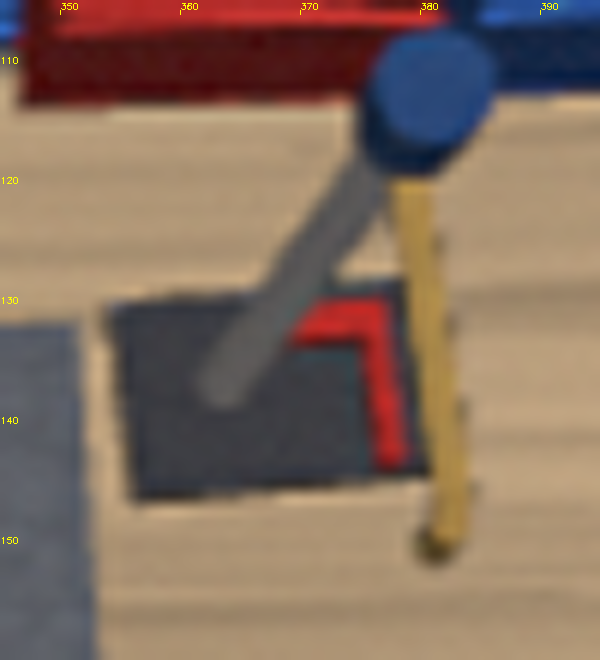

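View pics/ptrs.png

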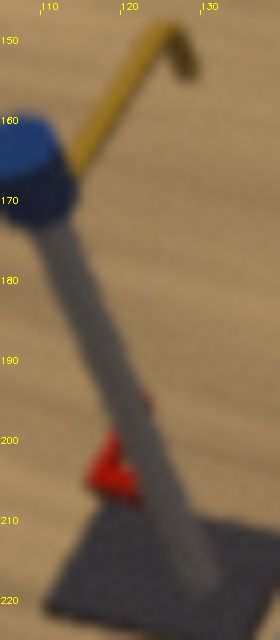

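Run:
```python
from h import *
c=optics.camera("top"); s=optics.camera("scene")
crop(c,208,150,265,195,13,"st1.png");crop(c,285,145,330,190,13,"st2.png");crop(s,175,170,300,240,6,"st3.png")
```

```text
(no output)
```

View pics/st1.png

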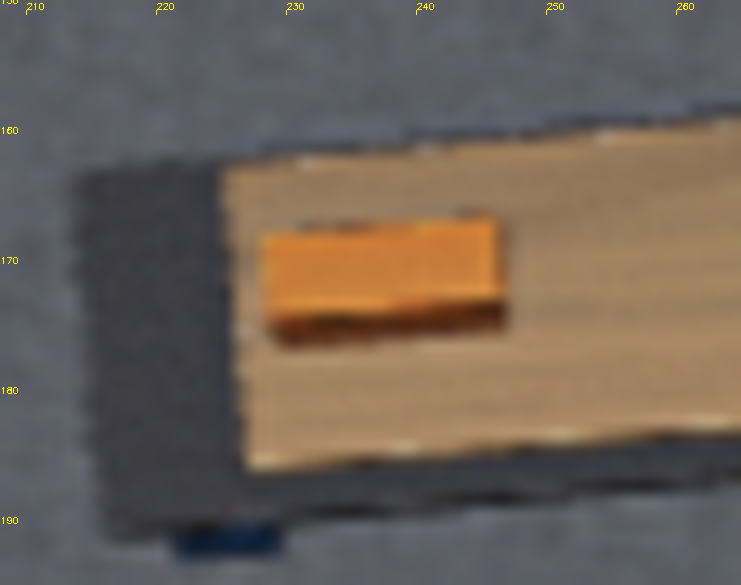

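View pics/st2.png

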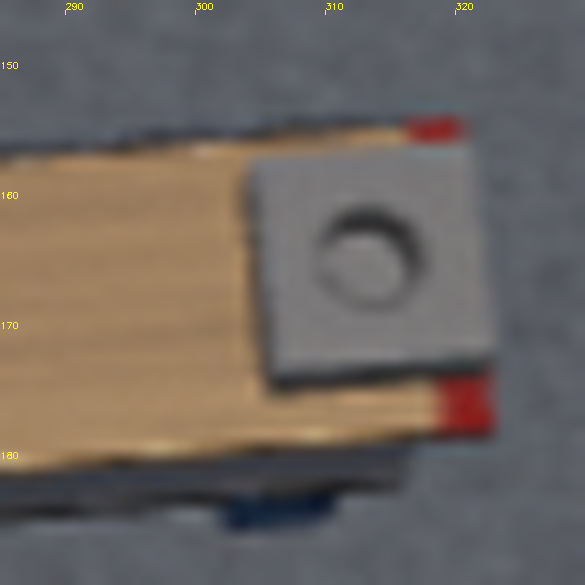

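View pics/st3.png

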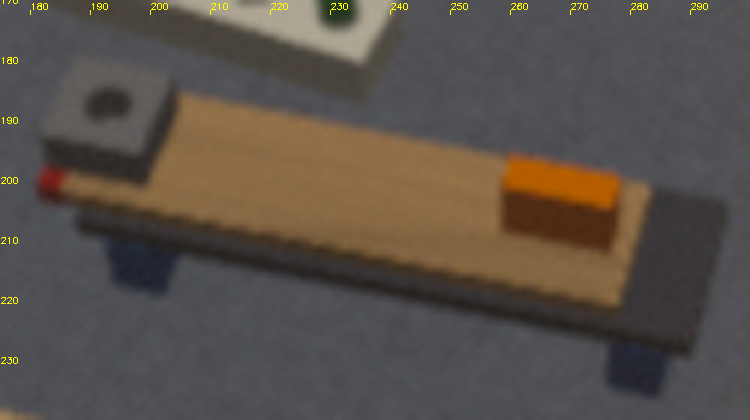

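```bash
cat > fit.py <<'E'
from h import *
from scipy.optimize import least_squares
c=optics.camera("top"); s=optics.camera("scene")
def fit(name,obs,p0):
    def res(p,cams=(c,s)):
        r=[]
        for cam,u,v,P in obs:
            if not any(cam is k for k in cams): continue
            w=R.from_euler('z',p[2]).apply(np.array(P)/1000)+[p[0],p[1],0]
            r+=list(proj(cam,w)[0]-[u-.5+.0,v-.5+.0])
        return np.array(r)
    for n,cams in(("both",(c,s)),("top",(c,)),("scene",(s,))):
        if len(res(p0,cams))<4: continue
        f=least_squares(lambda p:res(p,cams),p0,loss="soft_l1")
        print(name,n,np.round(f.x[:2]*1000,1),round(f.x[2],4),"res",np.round(f.fun if 0 else res(f.x,cams),1))
def T(x,y,k,u0,v0): return (u0+x/k,v0+y/k)
E
cat > f1.py <<'E'
from fit import *
a=lambda x,y:T(x,y,13,208,150); b=lambda x,y:T(x,y,13,285,145); d=lambda x,y:T(x,y,6,175,170)
t=lambda x,y:T(x,y,4,205,100); e=lambda x,y:T(x,y,3,100,135)
fit("stand",[(c,*a(75,172),(48,170,60)),(c,*a(103,530),(-48,170,60)),
 (s,*d(725,207),(-48,170,60)),(s,*d(690,343),(48,170,60)),(s,*d(80,215),(48,-170,60))],[.6,.03,.07])
fit("board",[(c,*a(220,165),(40,160,74)),(c,*a(247,470),(-40,160,74)),(c,*b(463,120),(40,-160,74)),(c,*b(493,434),(-40,-160,74)),
 (c,*b(370,258),(0,-130,104)),(c,*a(382,265),(0,120,116)),
 (s,*d(650,187),(-40,160,74)),(s,*d(615,308),(40,160,74)),(s,*d(38,194),(40,-160,74)),(s,*d(108,104),(0,-130,104)),(s,*d(561,180),(0,120,116))],[.6,0,.06])
fit("rack",[(c,*t(316,416),(28,110,40)),(c,*t(580,428),(28,-110,40)),(c,*t(578,494),(-28,-110,40)),(c,*t(313,483),(-28,110,40)),
 (c,*t(353,438),(0,82.5,115)),(c,*t(413,454),(0,27.5,40)),(c,*t(491,444),(0,-27.5,115)),(c,*t(562,447),(0,-82.5,115)),
 (s,*e(390,70),(0,82.5,115)),(s,*e(351,100),(0,27.5,40)),(s,*e(303,44),(0,-27.5,115)),(s,*e(261,33),(0,-82.5,115)),
 (s,*e(424,102),(-28,110,40)) ,(s,*e(408,137),(28,110,40)),(s,*e(239,83),(28,-110,40))],[.45,-.13,0])
p=lambda x,y:T(x,y,12,345,105)
fit("ptr",[(c,*p(390,465),(0,0,74)),(c,*p(374,302),(42,0,74)),(c,*p(389,302),(42,-3,74)),(c,*p(408,463),(0,-3,74)),(c,*p(375,468),(0,3,74))],[.67,-.34,.06])
E
python3 f1.py
```

```text
stand both [587.3  31. ] 0.0553 res [ 0.5 -0.4  0.2 -0.   1.  -0.9  0.6  0.4 -0.6 -0.1]
stand top [588.8  32.3] 0.0682 res [-0.  -0.2  0.   0.2]
stand scene [587.9  30.1] 0.052 res [ 0.6 -0.7  0.1  0.6 -0.9 -0.2]
board both [592.7   1.6] 0.0604 res [ 0.8 -0.3  0.5 -0.3  0.3  0.   0.6 -0.8  0.7 -0.2  0.5 -0.   0.8 -0.
  1.1 -0.3  0.5 -1.2  0.7  0.3  0.7  0.3]
board top [591.8   3.4] 0.0591 res [ 0.3 -0.1 -0.1 -0.1 -0.2  0.3  0.  -0.5  0.1  0.1 -0.1  0.2]
board scene [ 5.94e+02 -5.00e-01] 0.0642 res [ 0.1 -0.   0.4 -0.3 -0.3 -0.9 -0.2  0.6 -0.   0.4]
rack both [ 446.7 -137.7] -0.0699 res [ 0.6 -0.1  0.2 -0.2  0.5 -0.1  0.7 -0.2  0.5  0.1  0.7 -0.2  0.4  0.1
 -0.1  0.1  0.7 -0.1  0.9  0.3  0.6  0.1  0.5 -0.4  1.1  0.5 -0.   0.1
  0.3  1. ]
rack top [ 446.5 -136.2] -0.0701 res [ 0.1  0.  -0.2 -0.2  0.  -0.   0.3 -0.2  0.1  0.2  0.2 -0.2 -0.   0.2
 -0.5  0.2]
rack scene [ 446.3 -139.9] -0.0708 res [ 0.1 -0.3  0.3  0.1  0.  -0.1 -0.1 -0.6  0.5  0.3 -0.7 -0.1 -0.2  0.8]
ptr both [ 675.  -347.4] 0.0295 res [ 0.1 -0.5  0.2  1.  -0.2  1.  -0.5 -0.4  0.4 -0.7]
ptr top [ 675.  -347.4] 0.0295 res [ 0.1 -0.5  0.2  1.  -0.2  1.  -0.5 -0.4  0.4 -0.7]
```

```bash
cat > go.py <<'E'
from h import *
def go(x,y,z,yaw):  # mm; yaw deg = world angle of tool y axis; tool z down
    o=ctrl.get_obs(); p=o["eef_pos"]; r=rot(o["eef_rot"])
    ya=np.radians(yaw); Y=np.array([np.cos(ya),np.sin(ya),0]); Z=np.array([0,0,-1.]); X=np.cross(Y,Z)
    G=R.from_matrix(np.c_[X,Y,Z])
    d=r.inv().apply(np.array([x,y,z])-np.array(p)*1000); w=(r.inv()*G).as_rotvec()
    print("t",round(o["time_s"],2),"pos",np.round(np.array(p)*1000,1),"yaw",np.round(np.degrees(np.arctan2(*r.as_matrix()[[1,0],1])),2),"zax",np.round(r.as_matrix()[:,2],4),"F",np.round(o["wrist_force"],1),"op",round(o["opening"],3),"q",np.round(o["q"],2))
    print("MOVE",np.round(d,1),np.round(w,4))
E
python3 -c "
from go import *
go(452.5,-55.4,180,-4.0)"
```

```text
t 0.5 pos [ 232.8 -525.8  231.3] yaw -66.12 zax [ 0.e+00  1.e-04 -1.e+00] F [ 0.4 -1.  -0.3] op 1.0 q [-1.36  0.18  1.61  0.    1.35 -0.21]
MOVE [ 391.3 -341.2   51.3] [-0.0000e+00 -1.0000e-04 -1.0842e+00]
```

>>> step_arm(
  targets="391 -341 51 0 0 -1.084; 391 -341 51 0 0 -1.084; 391 -341 51 0 0 -1.084; 391 -341 51 0 0 -1.084; 391 -341 51 0 0 -1.084; 391 -341 51 0 0 -1.084; 391 -341 51 0 0 -1.084; 391 -341 51 0 0 -1.084",
)

```text
time_s: 1.5
eef_pos: [0.4441, -0.0731, 0.1828]
eef_rot: [0.001, 0.731, 0.682, 0.0]
wrist_force: [1.3, -0.8, 0.6]
opening: 0.996
```

```bash
python3 -c "
from go import *
go(452.5,-55.4,180,-4.0)"
```

```text
t 1.5 pos [444.1 -73.1 182.8] yaw -4.02 zax [ 1.6e-03 -8.0e-04 -1.0e+00] F [ 1.3 -0.8  0.6] op 0.996 q [-0.43 -0.06  1.96 -0.    1.24 -0.36]
MOVE [18.3  7.1  2.8] [ 0.0016  0.0007 -0.0003]
```

>>> step_arm(
  targets="18.3 7.1 2.8 0 0 0; 18.3 7.1 2.8 0 0 0; 18.3 7.1 2.8 0 0 0",
)

```text
time_s: 1.88
eef_pos: [0.4515, -0.0578, 0.1797]
eef_rot: [0.0, 0.731, 0.682, -0.0]
wrist_force: [0.9, -0.9, -0.1]
opening: 0.999
```

```bash
python3 -c "
from go import *
go(452.5,-55.4,62,-4.0)
s=optics.camera('scene');crop(s,170,90,270,190,6,'g1.png')
t=optics.camera('top');crop(t,240,150,340,250,6,'g1t.png')
print(proj(s,[[.4525,-.0554,.18]]),proj(t,[[.4525,-.0554,.18]]))
"
```

```text
t 1.88 pos [451.5 -57.8 179.7] yaw -4.02 zax [ 0.e+00 -4.e-04 -1.e+00] F [ 0.9 -0.9 -0.1] op 0.999 q [-0.39 -0.04  1.95 -0.    1.23 -0.32]
MOVE [  2.5   0.8 117.7] [ 0.0001  0.0004 -0.0004]
[[228.91387497 143.96721975]] [[294.46474238 206.27436935]]
```

View pics/g1.png

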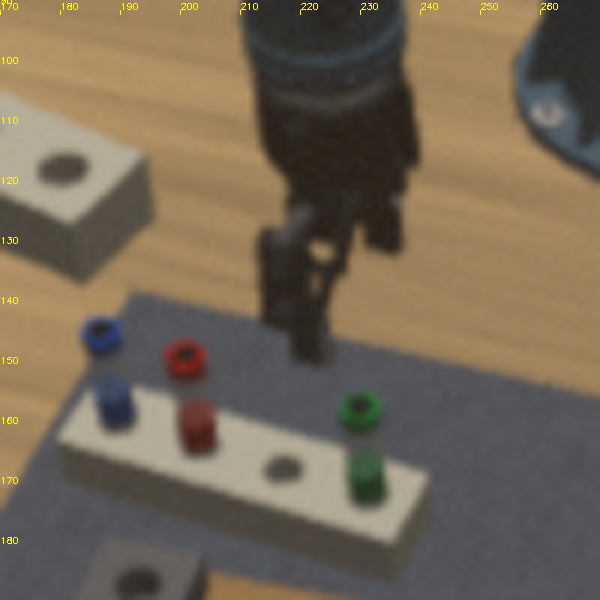

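View pics/g1t.png

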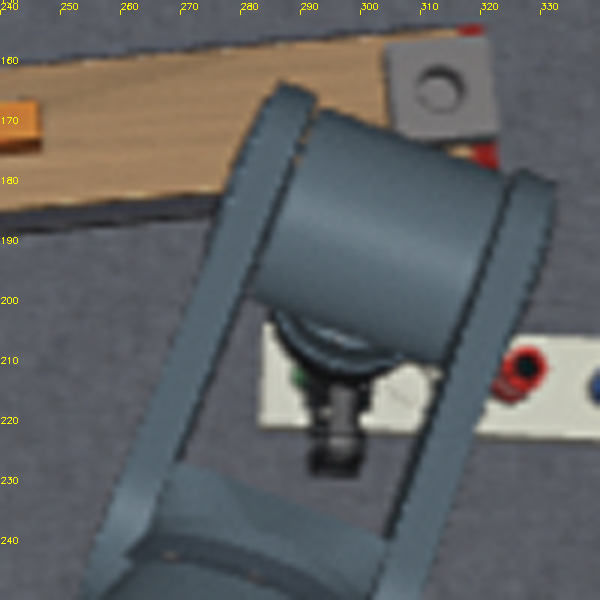

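```bash
python3 -c "
from go import *
s=optics.camera('scene');t=optics.camera('top')
P=np.array([[.4515,-.0578,.1797]])+[[.05,-.0035,.013],[-.05,.0035,.013],[.05,-.0035,.05],[.0425,-.003,.013]]
print(proj(s,P));print(proj(t,P))
"
```

```text
[[221.46450794 151.17825419]
 [234.39686968 130.85282337]
 [220.51688281 142.79952288]
 [222.46648171 149.59024856]]
[[296.03812383 189.79829958]
 [294.98168197 222.40079427]
 [296.81192065 187.67964586]
 [295.96792635 192.21660315]]
```

>>> step_arm(
  targets="2.5 0.8 50 0 0 0; 2.5 0.8 95 0 0 0; 2.5 0.8 117.7 0 0 0; 2.5 0.8 117.7 0 0 0",
)

```text
time_s: 2.58
eef_pos: [0.451, -0.0548, 0.0604]
eef_rot: [-0.002, 0.732, 0.681, -0.001]
wrist_force: [-0.5, -0.8, 0.4]
opening: 0.999
```

```bash
python3 -c "
from go import *
go(452.5,-55.4,62,-4.0)
s=optics.camera('scene');crop(s,170,90,270,190,6,'g2.png')
"
```

```text
t 2.58 pos [451.  -54.8  60.4] yaw -4.09 zax [-0.0039  0.0015 -1.    ] F [-0.5 -0.8  0.4] op 0.999 q [-0.38  0.16  2.03 -0.    0.96 -0.31]
MOVE [-0.5  1.6 -1.6] [-0.004  -0.0012 -0.0015]
```

View pics/g2.png

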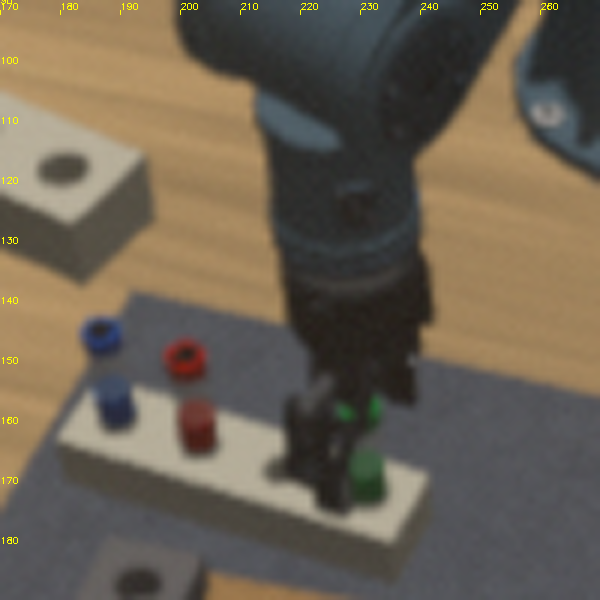

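```bash
python3 -c "
from go import *
go(452.5,-55.4,62,-4.0)
s=optics.camera('scene')
print(proj(s,[[.501,-.058,.0735],[.451,-.0548,.0735],[.451,-.0548,.065],[.451,-.0548,.115]]))
"
```

```text
t 2.62 pos [452.3 -55.1  61.8] yaw -4.07 zax [-1.2e-03  4.0e-04 -1.0e+00] F [-0.5 -0.2 -0.7] op 0.996 q [-0.38  0.16  2.03 -0.    0.96 -0.31]
MOVE [-0.2  0.2 -0.2] [-0.0012 -0.0004 -0.0012]
[[225.22119054 175.98395114]
 [231.24998541 165.74149184]
 [231.39996296 167.39333141]
 [230.49770875 157.45598291]]
```

>>> step_arm(
  targets="0 0 0 0 0 0; 0 0 0 0 0 0; 0 0 0 0 0 0; 0 0 0 0 0 0; 0 0 0 0 0 0; 0 0 0 0 0 0",
  grip=0,
)

```text
time_s: 3.42
eef_pos: [0.4531, -0.0548, 0.0624]
eef_rot: [0.0, 0.731, 0.682, 0.0]
wrist_force: [-1.4, -0.4, 6.0]
opening: 0.238
```

```bash
python3 -c "
from go import *
go(452.5,-55.4,180,-4.0)
s=optics.camera('scene');crop(s,170,90,270,190,6,'g3.png')
"
```

```text
t 3.42 pos [453.1 -54.8  62.4] yaw -4.0 zax [ 7.e-04 -3.e-04 -1.e+00] F [-1.4 -0.4  6. ] op 0.238 q [-0.38  0.16  2.03 -0.    0.96 -0.31]
MOVE [  -0.7   -0.4 -117.6] [ 0.0007  0.0002 -0.    ]
```

View pics/g3.png

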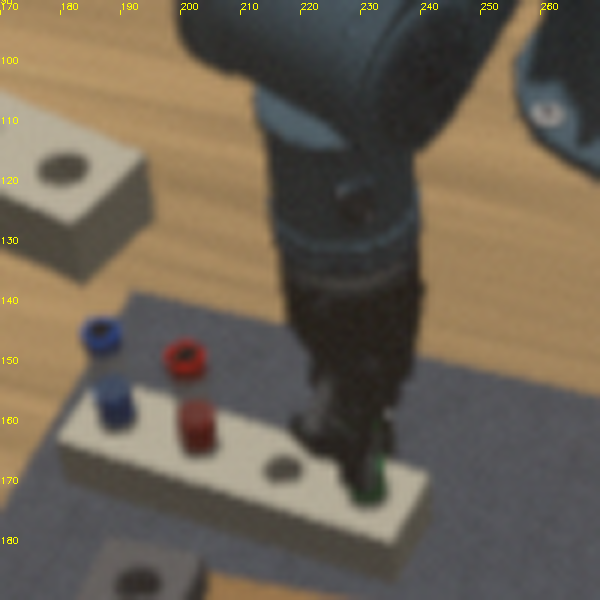

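>>> step_arm(
  targets="0 0 -20 0 0 0; 0 0 -60 0 0 0; 0 0 -100 0 0 0; 0 0 -115 0 0 0; 0 0 -115 0 0 0",
)

```text
time_s: 4.1
eef_pos: [0.453, -0.0548, 0.1771]
eef_rot: [0.001, 0.731, 0.682, 0.0]
wrist_force: [0.2, -0.2, -0.7]
opening: 0.241
```

```bash
python3 -c "
from go import *
go(600.5,-128.2,177,3.5)
"
```

```text
t 4.1 pos [453.  -54.8 177.1] yaw -4.01 zax [ 1.4e-03 -6.0e-04 -1.0e+00] F [ 0.2 -0.2 -0.7] op 0.241 q [-0.38 -0.03  1.95 -0.    1.22 -0.31]
MOVE [-62.9 152.3   0.4] [ 0.0014  0.0006 -0.131 ]
```

>>> step_arm(
  targets="-10 25 0 0 0 -0.02; -26 64 0 0 0 -0.06; -45 107 0 0 0 -0.10; -58 140 0 0 0 -0.131; -62.9 152.3 0.4 0 0 -0.131; -62.9 152.3 0.4 0 0 -0.131",
)

```text
time_s: 4.85
eef_pos: [0.5992, -0.1278, 0.1744]
eef_rot: [-0.002, 0.685, 0.728, -0.001]
wrist_force: [-0.1, -0.7, -0.7]
opening: 0.241
```

```bash
python3 -c "
from go import *
go(600.5,-128.2,125,3.5)
s=optics.camera('scene');crop(s,150,110,240,210,6,'g4.png')
t=optics.camera('top');crop(t,270,110,360,210,6,'g4t.png')
"
```

```text
t 4.85 pos [ 599.2 -127.8  174.4] yaw 3.45 zax [-0.0032  0.0014 -1.    ] F [-0.1 -0.7 -0.7] op 0.241 q [-0.4   0.32  1.56  0.    1.27 -0.46]
MOVE [-0.6  1.4 49.4] [-0.0031 -0.0016 -0.0009]
```

View pics/g4.png

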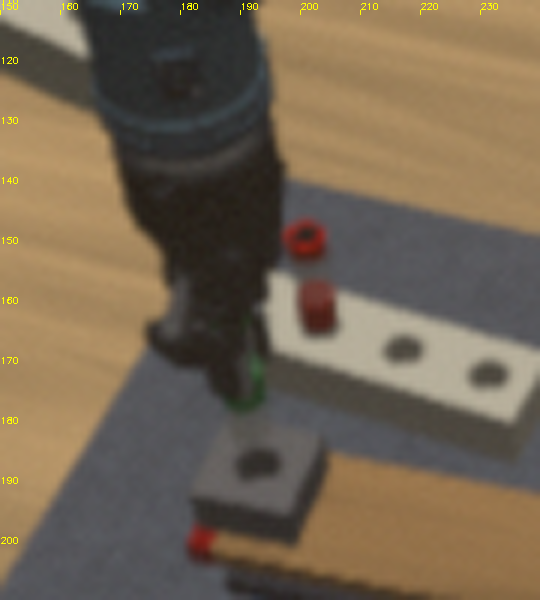

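View pics/g4t.png

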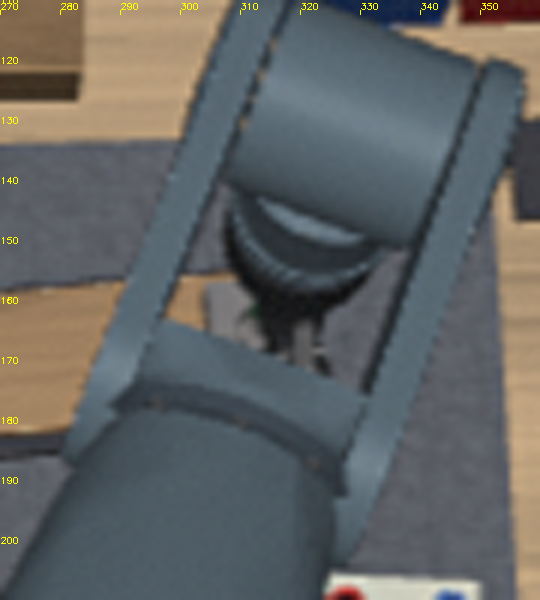

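>>> step_arm(
  targets="-0.6 1.4 10 -0.003 -0.0016 0; -0.6 1.4 18 0 0 0; -0.6 1.4 18 0 0 0; -0.6 1.4 18 0 0 0",
)

```text
time_s: 5.45
eef_pos: [0.6016, -0.1286, 0.1586]
eef_rot: [0.0, 0.685, 0.728, 0.0]
wrist_force: [0.6, -0.1, 0.1]
opening: 0.237
```

```bash
python3 -c "
from go import *
go(600.5,-128.2,125,3.5)
s=optics.camera('scene');crop(s,170,150,220,200,14,'g5.png')
p=rot(ctrl.get_obs()['eef_rot']);e=np.array(ctrl.get_obs()['eef_pos'])
print(proj(s,[e+[0,0,-.0474],e+[0,0,.0026],e,[.6005,-.1282,.104]]))
"
```

```text
t 5.45 pos [ 601.6 -128.6  158.6] yaw 3.5 zax [ 1.e-04  0.e+00 -1.e+00] F [ 0.6 -0.1  0.1] op 0.237 q [-0.4   0.34  1.57  0.    1.24 -0.46]
MOVE [ 0.4 -1.1 33.6] [ 0.0001 -0.     -0.0001]
[[192.55914251 185.94296418]
 [190.42788185 175.71468616]
 [190.54182036 176.26149623]
 [193.14397257 187.14187592]]
```

View pics/g5.png

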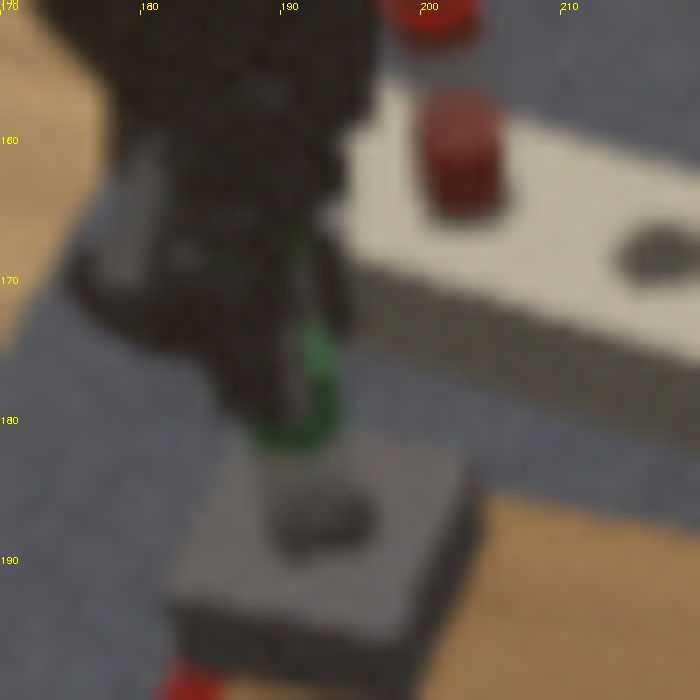

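>>> step_arm(
  targets="0.3 -1.1 2 0 0 0; 0.3 -1.1 5 0 0 0; 0.3 -1.1 8 0 0 0; 0.3 -1.1 10 0 0 0; 0.3 -1.1 11 0 0 0",
)

```text
time_s: 6.12
eef_pos: [0.6004, -0.1283, 0.1472]
eef_rot: [-0.0, 0.685, 0.728, -0.0]
wrist_force: [1.3, 0.1, -1.1]
opening: 0.24
```

```bash
python3 -c "
from go import *
go(600.5,-128.2,125,3.5)
s=optics.camera('scene');crop(s,170,150,220,200,14,'g6.png')
"
```

```text
t 6.12 pos [ 600.4 -128.3  147.2] yaw 3.5 zax [-2.e-04  2.e-04 -1.e+00] F [ 1.3  0.1 -1.1] op 0.24 q [-0.4   0.35  1.58  0.    1.22 -0.46]
MOVE [ 0.1  0.1 22.2] [-0.0002 -0.0002 -0.0001]
```

View pics/g6.png

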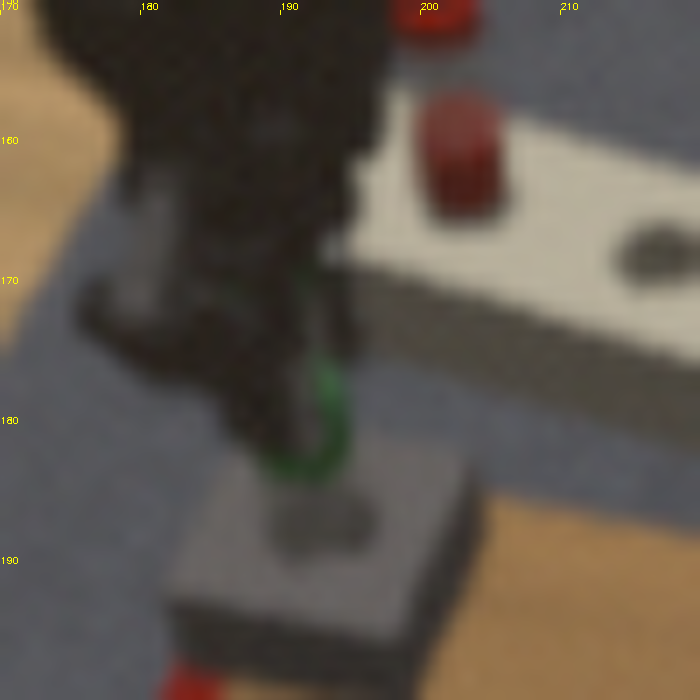

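>>> step_arm(
  targets="0 0 2 0 0 0; 0 0 4 0 0 0; 0 0 6 0 0 0; 0 0 6 0 0 0",
)

```text
time_s: 6.68
eef_pos: [0.6004, -0.1283, 0.1412]
eef_rot: [-0.0, 0.685, 0.728, -0.0]
wrist_force: [1.3, 0.4, -1.5]
opening: 0.242
```

>>> step_arm(
  targets="0 0 3 0 0 0; 0 0 6 0 0 0; 0 0 9 0 0 0; 0 0 12 0 0 0; 0 0 14 0 0 0; 0 0 14 0 0 0",
)

```text
time_s: 7.42
eef_pos: [0.6004, -0.1283, 0.1272]
eef_rot: [-0.0, 0.685, 0.728, -0.0]
wrist_force: [0.8, 0.3, -1.7]
opening: 0.244
```

>>> step_arm(
  targets="0 0 0.8 0 0 0; 0 0 1.5 0 0 0; 0 0 2 0 0 0; 0 0 2 0 0 0",
)

```text
time_s: 7.92
eef_pos: [0.6006, -0.1284, 0.1255]
eef_rot: [0.0, 0.685, 0.728, 0.0]
wrist_force: [0.2, 0.3, -0.8]
opening: 0.239
```

>>> step_arm(
  targets="0 0 0.5 0 0 0; 0 0 1 0 0 0; 0 0 1 0 0 0",
)

```text
time_s: 8.3
eef_pos: [0.6007, -0.1285, 0.1255]
eef_rot: [0.0, 0.685, 0.728, 0.0]
wrist_force: [-1.8, 1.4, 7.0]
opening: 0.244
```

>>> step_arm(
  targets="0 0 0 0 0 0; 0 0 0 0 0 0; 0 0 0 0 0 0; 0 0 0 0 0 0",
  grip=70,
)

```text
time_s: 8.8
eef_pos: [0.6004, -0.1284, 0.1243]
eef_rot: [-0.0, 0.685, 0.728, -0.0]
wrist_force: [0.7, -0.7, -0.6]
opening: 0.7
```

>>> step_arm(
  targets="0 0 -30 0 0 0; 0 0 -80 0 0 0; 0 0 -110 0 0 0; 0 0 -110 0 0 0",
)

```text
time_s: 9.3
eef_pos: [0.6022, -0.129, 0.2378]
eef_rot: [0.003, 0.685, 0.728, 0.001]
wrist_force: [0.4, -0.3, -0.5]
opening: 0.697
```

```bash
python3 -c "
from go import *
go(585.5,121.4,200,3.5)
s=optics.camera('scene');crop(s,150,110,300,240,5,'g7.png')
"
```

```text
t 9.3 pos [ 602.2 -129.   237.8] yaw 3.5 zax [ 0.0058 -0.0024 -1.    ] F [ 0.4 -0.3 -0.5] op 0.697 q [-0.4   0.26  1.5   0.    1.38 -0.46]
MOVE [251.1  -1.6  37.1] [0.0056 0.0028 0.    ]
```

View pics/g7.png

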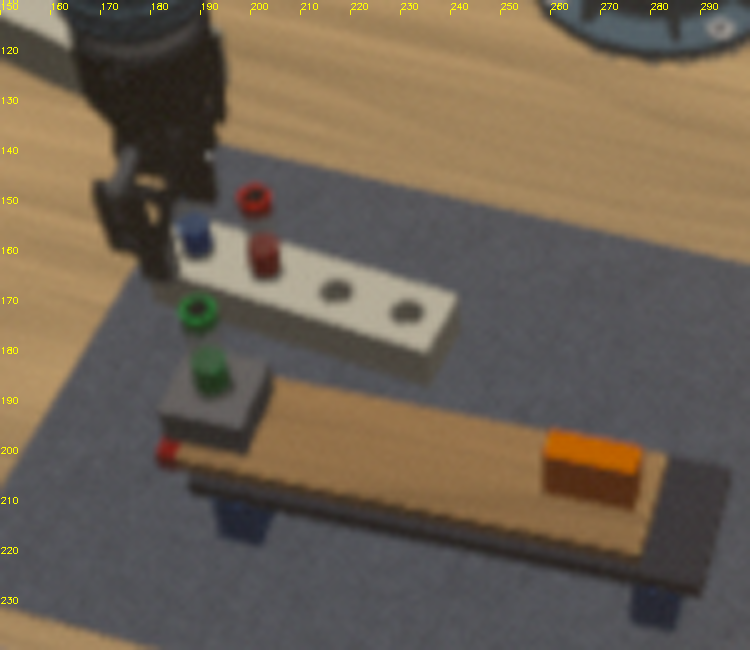

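>>> step_arm(
  targets="40 0 0 0 0 0; 100 0 10 0 0 0; 160 -1 20 0 0 0; 210 -1 30 0 0 0; 240 -1.6 37 0 0 0; 251 -1.6 37 0 0 0; 251 -1.6 37 0 0 0",
)

```text
time_s: 10.22
eef_pos: [0.5832, 0.122, 0.1966]
eef_rot: [-0.0, 0.685, 0.729, -0.001]
wrist_force: [2.1, -0.1, 0.2]
opening: 0.698
```

```bash
python3 -c "
from go import *
go(585.5,121.4,80,3.5)
s=optics.camera('scene');crop(s,220,130,320,230,6,'g8.png')
t=optics.camera('top');crop(t,285,140,335,195,12,'g8t.png')
"
```

```text
t 10.22 pos [583.2 122.  196.6] yaw 3.54 zax [-1.4e-03 -4.0e-04 -1.0e+00] F [ 2.1 -0.1  0.2] op 0.698 q [ 0.01  0.26  1.59 -0.    1.3  -0.05]
MOVE [ -0.7   2.4 116.6] [-0.0014  0.0003  0.0007]
```

View pics/g8.png

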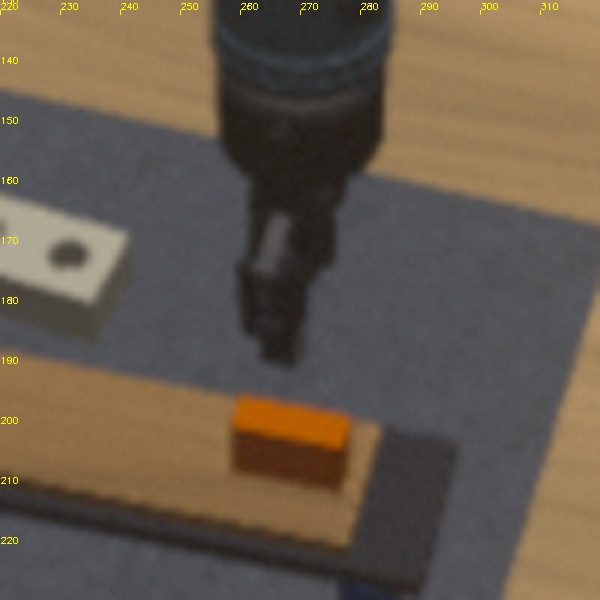

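View pics/g8t.png

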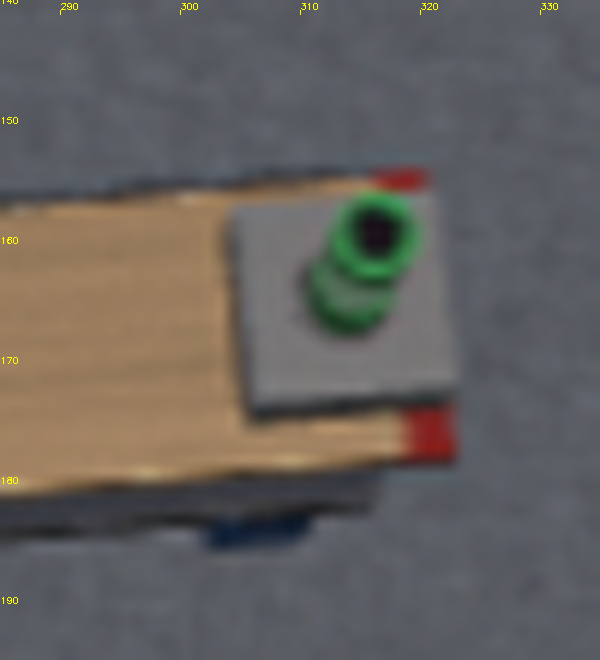

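>>> step_arm(
  targets="-0.7 2.4 40 0 0 0; -0.7 2.4 80 0 0 0; -0.7 2.4 105 0 0 0; -0.7 2.4 115 0 0 0; -0.7 2.4 116 0 0 0; -0.7 2.4 116 0 0 0",
)

```text
time_s: 11.08
eef_pos: [0.5872, 0.1211, 0.0829]
eef_rot: [0.001, 0.685, 0.728, 0.001]
wrist_force: [0.4, 0.2, 0.4]
opening: 0.698
```

```bash
python3 -c "
from go import *
go(585.5,121.4,80,3.5)
s=optics.camera('scene');crop(s,220,130,320,230,6,'g9.png')
t=optics.camera('top'); print(proj(t,[[.6005,-.1282,.178],[.6005,-.1282,.174],[.6005,-.1282,.184]]))
"
```

```text
t 11.07 pos [587.2 121.1  82.9] yaw 3.47 zax [ 0.0023 -0.     -1.    ] F [0.4 0.2 0.4] op 0.698 q [ 0.01  0.4   1.65 -0.    1.08 -0.05]
MOVE [ 0.4 -1.6  2.9] [ 0.0023  0.0001 -0.0006]
[[315.93888675 158.8580965 ]
 [315.8083393  159.15542972]
 [316.1359655  158.40923241]]
```

View pics/g9.png

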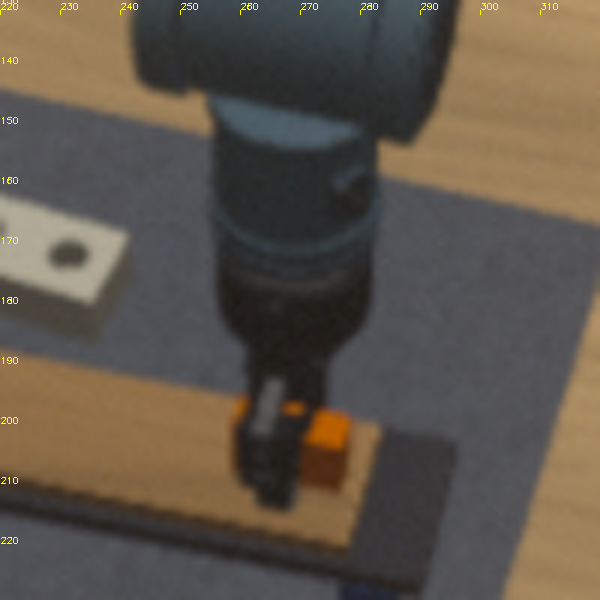

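>>> step_arm(
  targets="0 0 0 0 0 0; 0 0 0 0 0 0; 0 0 0 0 0 0; 0 0 0 0 0 0; 0 0 0 0 0 0",
  grip=0,
)

```text
time_s: 11.8
eef_pos: [0.5863, 0.1216, 0.082]
eef_rot: [0.0, 0.685, 0.728, 0.0]
wrist_force: [-1.0, 0.6, 5.8]
opening: 0.25
```

```bash
python3 -c "
from go import *
go(585.5,121.4,80,3.5); print(ctrl.get_obs()['torque'])
"
```

```text
t 11.8 pos [586.3 121.6  82. ] yaw 3.5 zax [ 6.e-04  1.e-04 -1.e+00] F [-1.   0.6  5.8] op 0.25 q [ 0.01  0.4   1.65  0.    1.08 -0.05]
MOVE [-0.1 -0.8  2. ] [ 0.0006 -0.0001 -0.0001]
[ 0.0191953   0.2764631  -0.10526586]
```

>>> step_arm(
  targets="-2 0 1 0 0 0; -8 0 1.5 0 0 0; -18 0 1.5 0 0 0; -32 0 1.5 0 0 0; -46 0 1.5 0 0 0; -58 0 1.5 0 0 0; -65 0 1.5 0 0 0; -65 0 1.5 0 0 0",
)

```text
time_s: 12.8
eef_pos: [0.5914, 0.058, 0.082]
eef_rot: [0.0, 0.685, 0.728, 0.002]
wrist_force: [-0.6, 6.6, 12.5]
opening: 0.25
```

```bash
python3 -c "
from go import *
go(585.5,121.4,80,3.5); print(ctrl.get_obs()['torque'])
s=optics.camera('scene');crop(s,120,130,300,240,4,'s1.png')
t=optics.camera('top');crop(t,205,110,395,200,4,'s1t.png')
"
```

```text
t 12.8 pos [591.4  58.   82. ] yaw 3.47 zax [ 0.0031  0.0023 -1.    ] F [-0.6  6.6 12.5] op 0.25 q [-0.1   0.39  1.67  0.    1.08 -0.17]
MOVE [63.6 -2.   2.1] [ 0.0032 -0.0021 -0.0006]
[ 0.7964173   0.60579651 -0.28750057]
```

View pics/s1.png

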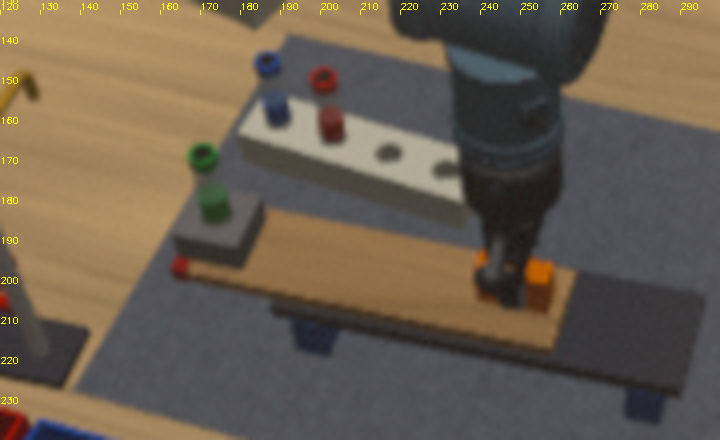

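View pics/s1t.png

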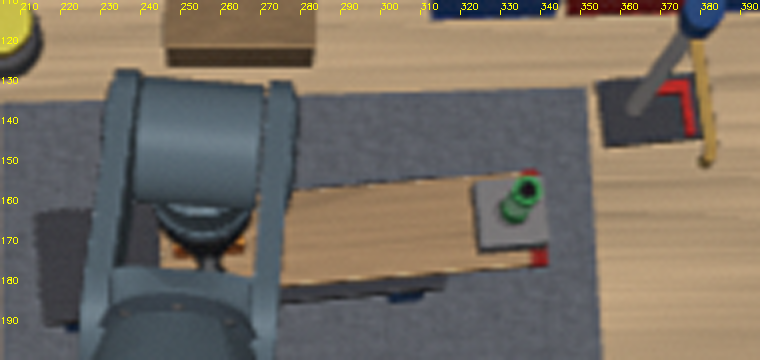

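>>> step_arm(
  targets="-3 0 0 0 0 0; -12 0 0 0 0 0; -28 0 0 0 0 0; -46 0 0 0 0 0; -64 0 0 0 0 0; -82 0 0 0 0 0; -95 0 0 0 0 0; -100 0 0 0 0 0",
)

```text
time_s: 13.9
eef_pos: [0.5974, -0.0413, 0.082]
eef_rot: [-0.0, 0.685, 0.728, 0.002]
wrist_force: [-1.7, 13.7, 14.6]
opening: 0.247
```

>>> step_arm(
  targets="0 0 0 0 0 0; 0 0 0 0 0 0",
)

```text
time_s: 14.15
eef_pos: [0.5975, -0.0418, 0.082]
eef_rot: [0.0, 0.685, 0.728, 0.002]
wrist_force: [-0.3, 7.5, 12.3]
opening: 0.247
```

```bash
python3 -c "
from go import *
go(585.5,121.4,80,3.5); print(ctrl.get_obs()['torque'])
s=optics.camera('scene');crop(s,100,140,290,240,4,'s2.png');crop(s,108,170,178,230,10,'s2z.png')
t=optics.camera('top');crop(t,205,110,395,200,4,'s2t.png');crop(t,345,110,395,190,10,'s2tz.png')
"
```

```text
t 14.15 pos [597.5 -41.8  82. ] yaw 3.49 zax [ 0.003   0.0017 -1.    ] F [-0.3  7.5 12.3] op 0.247 q [-0.27  0.4   1.66  0.    1.08 -0.33]
MOVE [163.6  -2.1   2.2] [ 0.0031 -0.0016 -0.0002]
[ 0.98625715  0.56229197 -0.26224059]
```

View pics/s2.png

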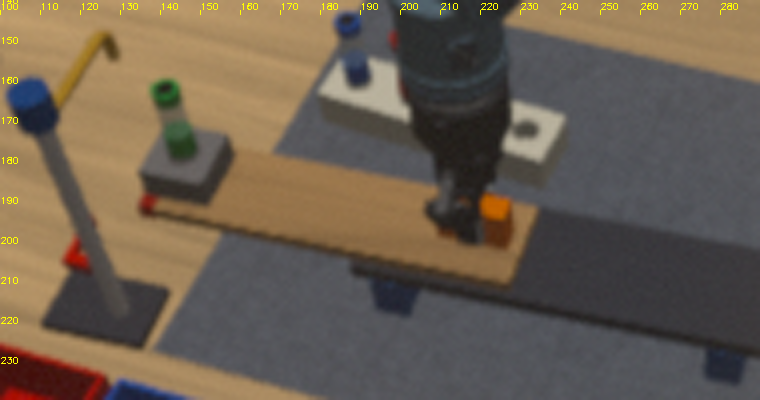

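View pics/s2t.png

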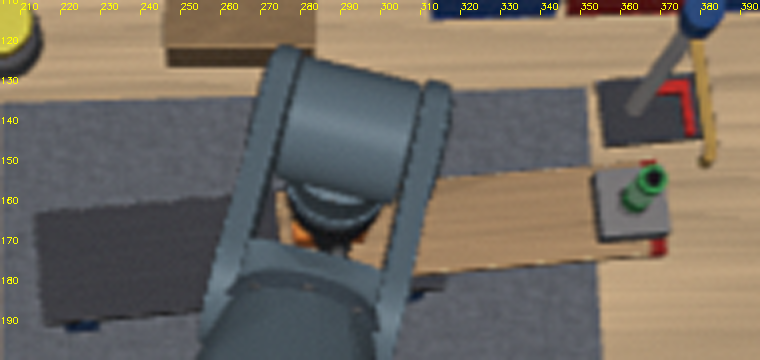

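View pics/s2z.png

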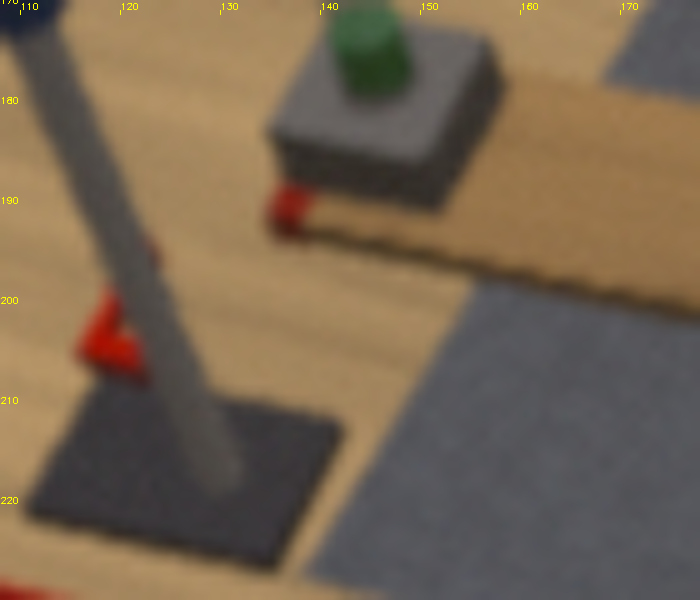

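View pics/s2tz.png

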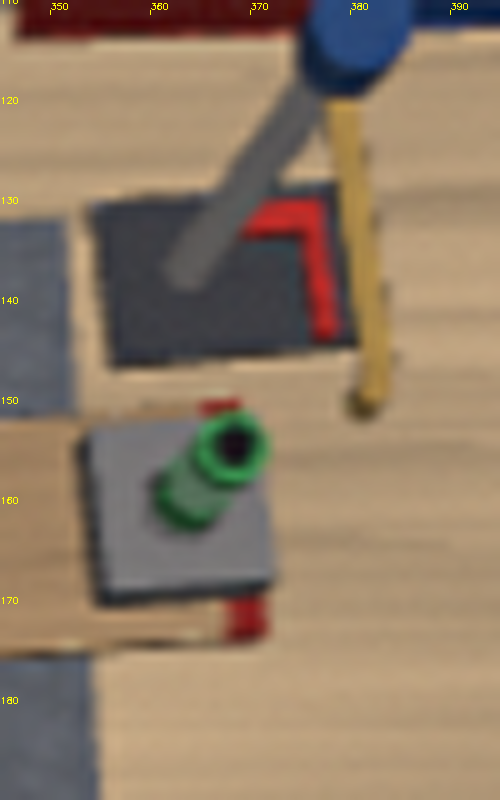

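Run:
```python
from h import *
t=optics.camera('top'); im=t["image"].astype(int)
red=im[:,:,0]-(im[:,:,1]+im[:,:,2])//2
print("ptr");print(red[128:148,370:384])
print("end");print(red[148:154,360:374]);print(red[165:178,362:376])
```

```text
ptr
[[  1  -1  -1  12   9   5  -1   0  18  57  65  63  47  42]
 [ -2   3   4   9   9  11  24   1  10  59  66  64  44  37]
 [  9  79 111 131 141 143 119  38   7  61  67  68  45  36]
 [ 82 135 145 145 143 145 143  55   4  56  66  66  42  36]
 [127 146 144 139 127 134 142  53  -1  52  65  64  42  37]
 [ 80  66  52  49  47  91 131  69   6  46  64  62  50  42]
 [ -4  -8 -11 -14   2  79 131  75   7  29  59  63  57  46]
 [ -5  -6  -7  -9  -3  74 133  92  17  15  58  64  62  48]
 [ -5  -2  -5  -7  -7  58 130  96  21  11  59  65  65  49]
 [ -2  -4  -2  -5  -9  35 128 118  37   7  60  66  68  49]
 [ -3  -3  -2  -5  -8  32 128 144  54   4  57  66  66  43]
 [ -3  -2  -3  -6  -7  21 108 138  54  -1  52  65  63  43]
 [ -1  -2  -3  -3  -8  17  89 134  70   8  46  64  63  51]
 [ -1  -3  -2  -3  -6   9  82 136  74   6  28  59  63  56]
 [ -1  -3  -5  -3  -7  -2  77 138  93  20  24  61  64  60]
 [ -5  -3  -3  -3  -6  -7  54  95  55   3  12  59  66  65]
 [ -5  -4  -5  -3  -4  -4  15  20   9   6  17  60  67  67]
 [ 12  16  17  24  25  25  32  33  34  44  38  59  65  63]
 [ 47  48  47  46  46  46  44  46 
[... 511 characters left out ...]
3   3   3   2   2   3   2   1   2  16  37  43  42]
 [  3   3   3   3   2   2   1   1  -2  -1  16  37  41  41]
 [  1   1   0  -1  -2  -3  -7  -4  -3   5  27  38  41  42]
 [  1   3   5   5   8  10  12  22  32  41  44  43  42  41]
 [ 28  28  36  40  50  69  91 100  96  70  44  41  42  42]
 [ 49  50  49  48  48  64  88  99  97  71  45  41  42  41]
 [ 48  48  48  47  47  62  86  98  99  80  47  43  42  43]
 [ 48  42  42  44  46  58  67  66  62  63  47  43  43  43]
 [ 30  33  33  33  33  39  41  40  40  42  43  42  42  43]
 [ 44  44  44  45  44  43  43  43  44  43  43  44  44  44]
 [ 46  46  46  46  44  46  44  45  45  44  45  44  43  43]
 [ 46  45  45  45  45  46  45  45  45  45  45  45  45  46]]
```

Run:
```python
from h import *
t=optics.camera('top'); s=optics.camera('scene')
Q=at(t,377.2,142.8,.074); print("tip",Q*1000)
P1=at(t,371.0,170.5,.074); P2=at(t,371.1,172,.074); print(P1*1000,P2*1000)
for a in(.055,.0611,.066):
    d=np.array([np.sin(a),-np.cos(a),0]); print(a,(Q-P1)@d*1000,(Q-P2)@d*1000)
r=at(t,378.03,141,.074);r2=at(t,376.15,130.5+.2,.074);
print(r*1000, "blade dir", )
for row,u in((134,376.5+.53),(136,376.5+.68),(138,377.5+.38),(141,378.03),(142,378.17)):
    print(row,at(t,u,row,.074)*1000)
o=ctrl.get_obs();e=np.array(o["eef_pos"])
a=.061;d=np.array([np.sin(a),-np.cos(a),0]);n=np.array([np.cos(a),np.sin(a),0])
E=e+d*.280;E[2]=.074; print("FK end",E*1000,"along to Q",(Q-E)@d*1000, "lateral clear",(Q-E)@n*1000-40)
print("scene proj tip",proj(s,Q),"end corner far",proj(s,[E+n*.04,E-n*.04]))
im=s["image"].astype(int);red=im[:,:,0]-(im[:,:,1]+im[:,:,2])//2
print(red[190:210,114:128]);print(red[184:196,132:146])
```

```text
tip [ 674.74733522 -347.83605022   74.        ]
[ 580.34934298 -320.89777752   74.        ] [ 575.25253062 -320.89792902   74.        ]
0.055 32.086811226118535 32.36684332051079
0.0611 32.65213454125707 32.963204826765796
0.066 33.105367737681846 33.44136201216352
[ 680.90793021 -351.03612401   74.        ] blade dir
134 [ 705.34090269 -349.32340192   74.        ]
136 [ 698.35967732 -349.3582331    74.        ]
138 [ 691.33729312 -351.23733814   74.        ]
141 [ 680.90793021 -351.03612401   74.        ]
142 [ 677.42826662 -351.27049651   74.        ]
FK end [ 614.56106884 -321.27171511   74.        ] along to Q 30.184013301573284 lateral clear 18.45490485325999
scene proj tip [[123.76209192 194.08865442]] end corner far [[134.61923077 191.56695395]
 [144.72427296 173.81602896]]
[[ 52  32  14   7   6   6  12  35  46  51  51  50  50  50]
 [ 52  45  24  10   7   9   9  22  43  48  51  51  52  51]
 [ 54  52  34  14   9   8   7  14  38  47  49  50  50  51]
 [ 55  53  45  24  10   6   6  10  30  47  50  51  50  51]
 [ 50  53  49  33  12  10   8  10  23  45  51  52  53  51]
 [ 50  52  50
[... 881 characters left out ...]
3  44  26  11   8   7   7   6   7   8   7   6   6]
 [ 52  54  51  35  15   9   9   8   7   7   8   9   7   7]
 [ 53  52  52  37  18  10   8   6   7   7   8  10   8   7]
 [ 50  51  52  48  32  17  11  10   9   8   8   9  11   8]
 [ 51  51  51  62  60  49  37  26  15  11  12  10   8   9]
 [ 51  52  55  76  94  89  77  53  40  30  27  21  16  15]
 [ 52  52  60  82 100 100  89  66  52  47  44  40  36  34]
 [ 50  51  57  73  84  86  70  59  52  53  50  51  52  50]
 [ 50  51  50  47  52  55  48  49  45  45  48  52  51  51]
 [ 50  50  50  43  45  43  39  34  31  32  36  43  46  43]
 [ 49  50  50  45  46  43  42  38  38  34  32  31  30  31]
 [ 53  49  50  49  49  47  47  47  48  44  43  41  36  36]]
```

```bash
python3 -c "
from h import *
s=optics.camera('scene');crop(s,130,150,190,205,13,'a1.png');crop(s,185,180,245,220,13,'a2.png')
t=optics.camera('top');crop(t,315,145,375,190,13,'a3.png')
"
```

```text
(no output)
```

View pics/a1.png

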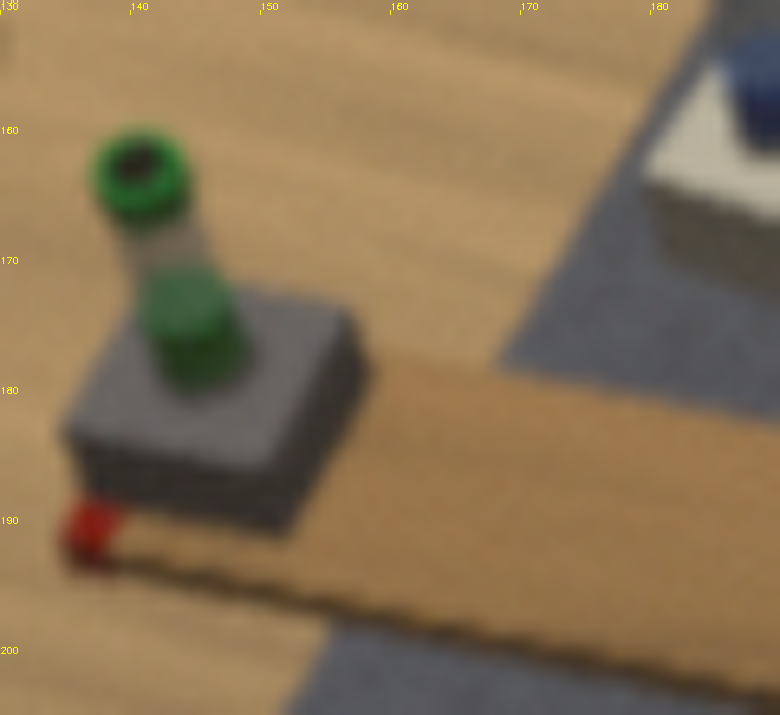

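View pics/a2.png

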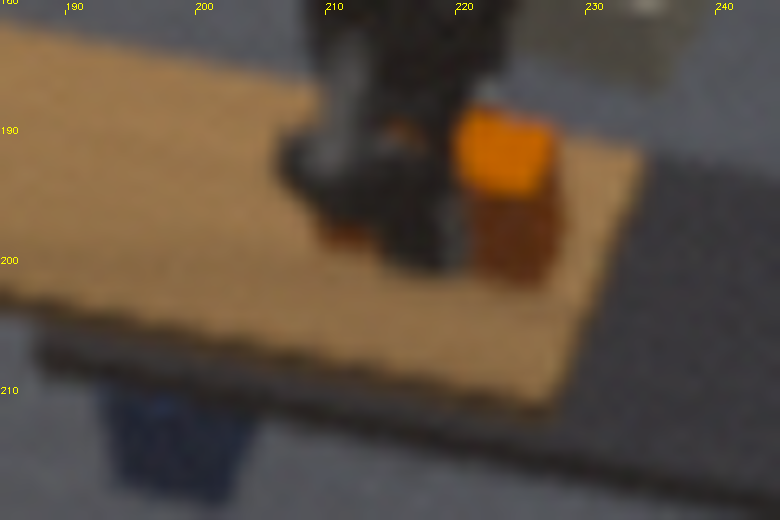

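View pics/a3.png

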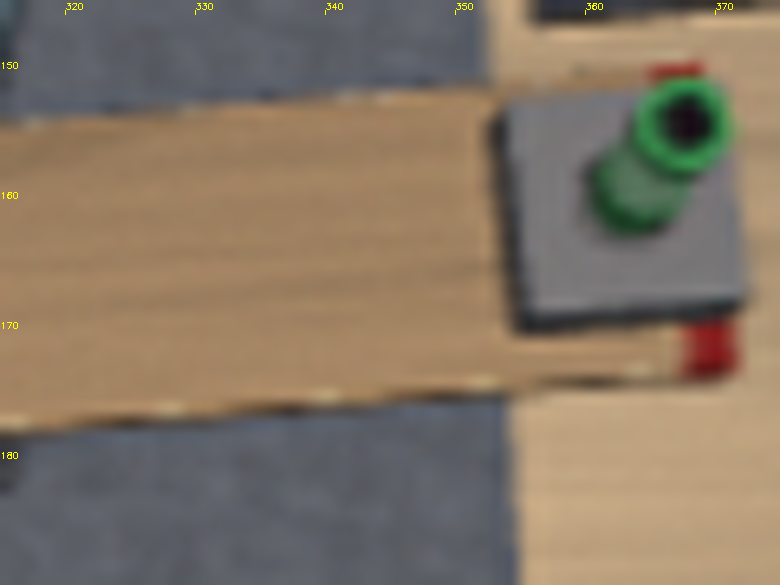

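Run:
```python
from h import *
s=optics.camera('scene')
im=s["image"].astype(int)
print(im[196:207,113:124].tolist().__len__())
for ch in (1,2): print(im[196:208,112:124,ch])
a=.0611;d=np.array([np.sin(a),-np.cos(a),0])
for B in((134.8,191.5),(135,191)):
  for u,v in((117.0,201),(116.0,203)):
    L=at(s,u,v,.074);E=at(s,*B,.074); print(L*1000,E*1000,"remain to blade mid",(L-E)@d*1000-3)
```

```text
11
[[131 131 130 132 131 117  95  77  73  71  76  75]
 [136 134 131 130 129 125 106  80  69  73  76  82]
 [137 137 134 133 131 128 103  75  72  70  75  79]
 [135 135 134 135 134 127  90  64  68  71  72  76]
 [137 138 136 132 131 116  71  44  61  70  72  76]
 [136 136 136 135 125  90  46  32  55  67  70  73]
 [136 135 136 133 105  61  27  31  63  70  70  72]
 [136 137 135 122  82  37  21  31  65  65  70  71]
 [139 138 133 106  59  25  21  14  32  45  64  71]
 [147 144 137  98  51  26  19  17  25  38  60  71]
 [146 148 146 122  83  47  24  22  26  29  53  67]
 [147 148 147 143 119  74  46  38  38  32  40  59]]
[[ 93  90  90  91  91  85  76  69  69  68  70  66]
 [ 94  93  91  90  90  88  79  70  65  68  72  73]
 [ 95  96  94  92  91  89  74  64  68  67  70  73]
 [ 94  94  93  95  94  87  62  54  62  67  68  72]
 [ 96  96  93  92  91  81  44  35  57  65  66  72]
 [ 95  95  93  95  87  61  28  23  47  61  65  70]
 [ 95  95  95  93  71  39  12  17  47  60  66  68]
 [ 96  95  95  85  54  20   2  16  45  54  65  67]
 [ 96  97  92  72  34   6   7   0  13  37  61  68]
 [104 102  96  68  32  17  11   6  12  29  55  66]
 [101 104 101  84  58  32  17  18  16  21  49  63]
 [102 103 102 100  83  55  42  36  34  28  35  56]]
[ 706.76716568 -354.44807594   74.        ] [ 654.05351084 -318.39976707   74.        ] remain to blade mid 36.199842539986925
[ 714.94209805 -353.36491748   74.        ] [ 654.05351084 -318.39976707   74.        ] remain to blade mid 35.61788291775315
[ 706.76716568 -354.44807594   74.        ] [ 651.96285656 -318.80013423   74.        ] remain to blade mid 35.92788198897181
[ 714.94209805 -353.36491748   74.        ] [ 651.96285656 -318.80013423   74.        ] remain to blade mid 35.34592236673804
```

>>> step_arm(
  targets="-2 0 0 0 0 0; -7 0 0 0 0 0; -14 0 0 0 0 0; -22 0 0 0 0 0; -29 0 0 0 0 0; -33 0 0 0 0 0; -33 0 0 0 0 0; -33 0 0 0 0 0",
)

```text
time_s: 15.55
eef_pos: [0.5996, -0.0741, 0.0821]
eef_rot: [0.0, 0.685, 0.728, 0.002]
wrist_force: [-0.6, 9.5, 13.8]
opening: 0.251
```

```bash
python3 -c "
from go import *
go(585.5,121.4,80,3.5); print(ctrl.get_obs()['torque'])
s=optics.camera('scene');crop(s,100,140,290,240,4,'e1.png');crop(s,105,170,165,220,13,'e1z.png')
t=optics.camera('top');crop(t,340,125,395,180,12,'e1tz.png')
im=t['image'].astype(int);red=im[:,:,0]-(im[:,:,1]+im[:,:,2])//2
print(red[138:146,372:384]);print(red[146:154,368:388]);print(red[166:176,374:388])
"
```

```text
t 15.55 pos [599.6 -74.1  82.1] yaw 3.51 zax [ 0.0031  0.0025 -1.    ] F [-0.6  9.5 13.8] op 0.251 q [-0.32  0.41  1.64  0.    1.09 -0.38]
MOVE [196.   -2.1   2.6] [ 0.0033 -0.0023  0.0002]
[ 1.46707191  0.49244496 -0.17827128]
[[ -3  -4  -8  34 129 144  54   3  58  67  67  44]
 [ -3  -5  -8  23 109 139  56  -1  52  65  63  43]
 [ -3  -4  -7  17  88 135  70   6  47  64  62  51]
 [ -2  -3  -7   8  84 137  76   6  30  58  63  55]
 [ -2  -3  -6  -3  76 138  95  21  25  60  66  62]
 [ -3  -5  -7  -5  56  96  54   3  14  59  66  66]
 [ -5  -3  -3  -5  15  21   8   7  17  60  66  68]
 [ 19  23  26  26  33  33  34  43  39  60  66  64]]
[[ 43  48  47  47  47  46  46  46  46  44  46  45  39  54  64  65  44  41
   44  44]
 [ 43  43  42  43  42  42  40  42  41  41  42  40  36  52  65  64  46  41
   41  42]
 [ 42  41  41  42  42  41  42  41  41  43  52  44  35  56  66  65  47  42
   41  41]
 [ 43  38  42  44  44  44  58  81  87  83  70  47  34  61  66  59  45  42
   41  41]
 [ 45  43  43  43  43  38  52  66  35  -4 -23  13  33  41  48  41  41  42
   43  42]
 [ 15  13   6   2   3   2   1 -19 -43 -39 -31  -1  26  29  34  41  41  42
   43  43]
 [  1   1   0   0   2   2 -12 -43 -35 -13  -5  -2 -16  -9  33  43  41  41
   40  42]
 [  1   2   2   4   3   0 -21 -41 -24   1   5  -1 -29 -26  30  44  44  42
   44  43]]
[[  3   2   2   2   1   0   0  -1  16  37  42  41  41  42]
 [ -1  -1  -2  -2  -3  -4   0  11  34  41  41  40  40  40]
 [  3   5   8  11   9  25  41  40  42  42  41  42  42  40]
 [ 37  40  49  72  97 101  92  58  44  41  42  42  42  42]
 [ 50  48  47  69  98 103  94  59  42  40  40  41  41  39]
 [ 47  48  48  68  93 100  94  68  47  41  40  42  42  40]
 [ 43  43  45  58  67  68  61  54  45  42  42  45  43  43]
 [ 34  34  33  40  42  40  41  41  42  41  43  42  41  42]
 [ 42  41  41  41  42  42  41  43  43  43  43  44  42  43]
 [ 46  45  44  43  43  44  43  44  44  44  43  44  44  43]]
```

View pics/e1.png

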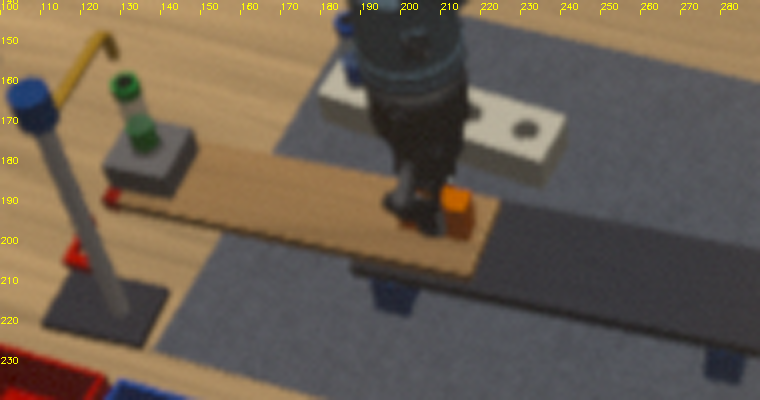

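View pics/e1z.png

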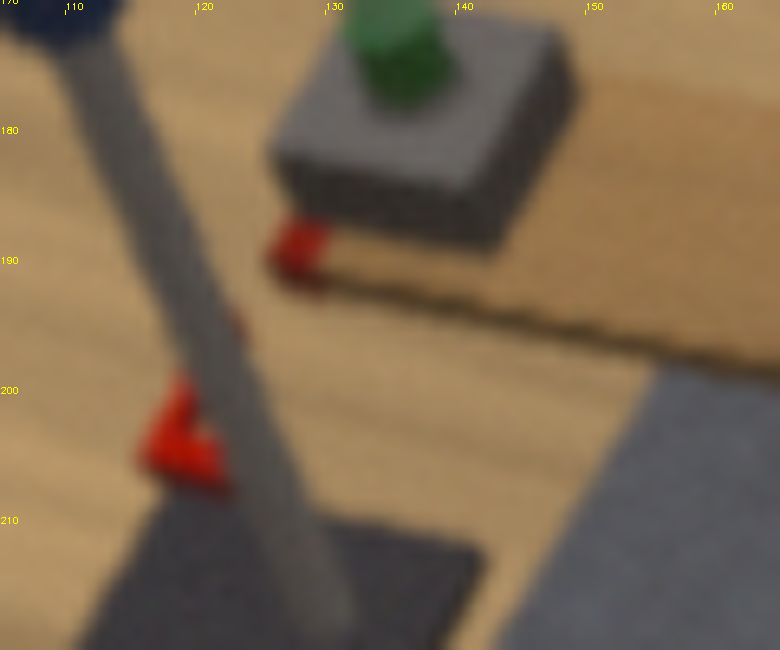

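View pics/e1tz.png

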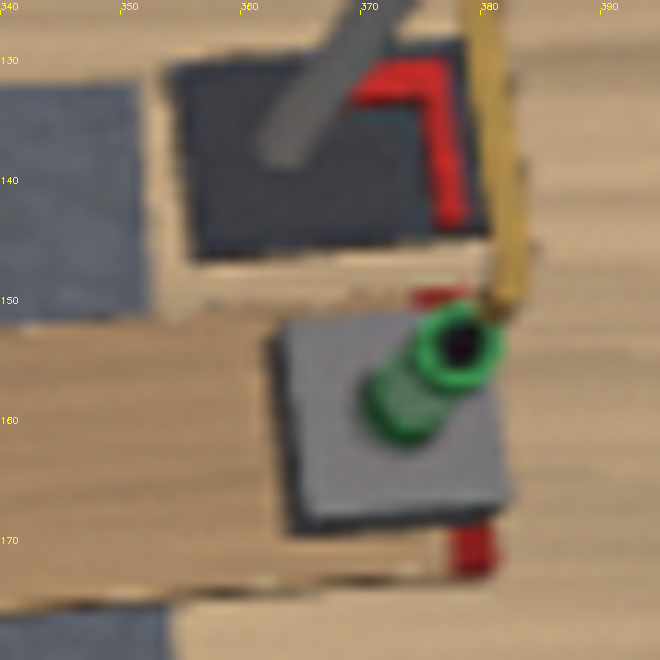

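Run:
```python
from h import *
s=optics.camera('scene');t=optics.camera('top')
im=s["image"].astype(int)
print(im[190:200,118:128,1]);print(im[190:200,118:128,0]);print(im[184:195,122:134,1])
a=.0611;d=np.array([np.sin(a),-np.cos(a),0]);n=np.array([np.cos(a),np.sin(a),0])
Q=at(t,377.28,142.8,.074)
for u,v in((380.65,169.5),(380.95,171),(378.2,149)): print((Q-at(t,u,v,.074))@d*1000)
# project a virtual end & tip in both
E=at(t,380.65,169.5,.074); E0=E+n*((Q-E)@n-.06)
for nm,P in(("corner+x",E0+n*.04),("tip mid",Q),("tip +y top",Q-d*.003),("tip +y bot",Q-d*.003-[0,0,.01]),("tip -y top",Q+d*.003)):
    print(nm,np.round(P*1000,1),proj(s,P),proj(t,P))
```

```text
[[ 73  76  82 113 130 133 126  91  46  30]
 [ 71  77  80  97 122 134 132 112  68  40]
 [ 71  74  77  85 114 130 134 130 106  82]
 [ 71  74  73  79  92 116 131 137 131 123]
 [ 77  71  74  79  75  94 126 138 139 138]
 [ 81  73  71  76  76  75 117 137 141 140]
 [ 92  78  73  74  77  74 109 133 140 141]
 [105  82  72  72  75  80 111 129 139 139]
 [103  76  68  70  75  80  94 123 133 135]
 [ 91  65  69  70  74  78  83 110 128 131]]
[[ 80  81  92 134 158 162 158 124  93  93]
 [ 77  81  86 111 148 163 161 143  99  77]
 [ 76  79  82  93 136 159 164 159 136 112]
 [ 79  78  79  86 112 148 162 167 161 153]
 [ 86  76  79  85  95 126 159 169 169 169]
 [ 94  79  77  82  85 101 149 168 172 171]
 [110  86  78  79  81  91 139 166 172 172]
 [128  94  76  78  80  89 134 159 169 169]
 [143 101  77  75  81  86 110 148 162 165]
 [161 123  88  76  79  84  91 131 155 161]]
[[134 134 136 129  95  56  45  45  43  44  47  45]
 [132 135 133 132 113  73  47  43  44  45  48  46]
 [131 132 134 133 116  76  46  44  45  47  45  45]
 [132 133 134 129  94  52  37  38  53  65  62  57]
 [132 132 132 114  72  37  32  45  77  93  91  86]
 [131 130 130  89  46  31  28  60  94 106 106 105]
 [130 133 126  91  46  30  34  62  89  95  98 105]
 [122 134 132 112  68  40  35  42  60  69  79  89]
 [114 130 134 130 106  82  73  61  74  73  69  66]
 [ 92 116 131 137 131 123 114 102 108 106  99  95]
 [ 75  94 126 138 139 138 135 132 130 128 128 126]]
0.6153312738222372
0.2842530493748097
-0.31342317471048803
corner+x [ 654.7 -348.7   74. ] [[126.56038484 189.50660133]] [[377.86387652 148.57162403]]
tip mid [ 674.7 -348.1   74. ] [[123.69115052 194.06770576]] [[377.28 142.8 ]]
tip +y top [ 674.6 -345.1   74. ] [[124.5254485 194.2412471]] [[376.39080638 142.8768403 ]]
tip +y bot [ 674.6 -345.1   64. ] [[125.30878671 196.12533416]] [[375.73002034 143.66121577]]
tip -y top [ 674.9 -351.1   74. ] [[122.85749202 193.89429743]] [[378.16918267 142.72316065]]
```

>>> step_arm(
  targets="0 0 0 0 0 0; 0 0 0 0 0 0; 0 0 0 0 0 0; 0 0 0 0 0 0",
)

```text
time_s: 16.25
eef_pos: [0.5996, -0.0741, 0.0821]
eef_rot: [0.0, 0.685, 0.728, 0.002]
wrist_force: [-0.2, 9.7, 14.0]
opening: 0.249
```

Run:
```python
from h import *
t=optics.camera('top');im=t['image'].astype(int);red=im[:,:,0]-(im[:,:,1]+im[:,:,2])//2
print(red[168:172,374:384]); crop(t,205,90,395,240,4,'fin.png')
o=ctrl.get_obs();print(o["eef_pos"],o["wrist_force"])
```

```text
[[  4   7  10  11  12  25  41  40  40  41]
 [ 36  40  49  72  96 100  91  57  44  42]
 [ 50  49  49  69  98 101  94  59  42  40]
 [ 48  47  47  66  94 102  97  68  46  42]]
[ 0.5996102  -0.07412992  0.08212454] [-0.72949914  9.3394619  14.1552397 ]
```

View pics/fin.png

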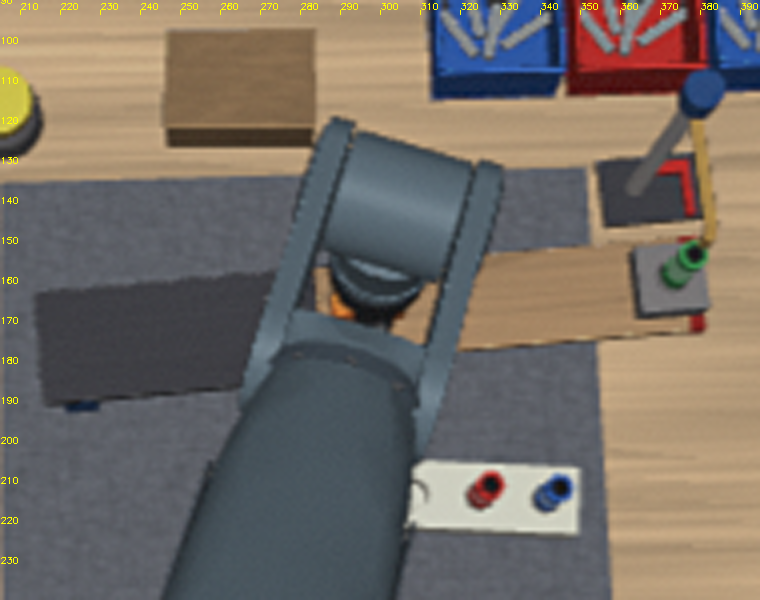

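Everything is steady: the board's end is level with the pointer, the green tube is in its socket, and the red and blue tubes are untouched.

```bash
python3 -c "
from bench import ticket
print(ticket.hand_in())"
```

```text
the job is handed in; nothing more can be done
None
```

I put the green-banded tube all the way down in the grey socket and let go of it. Then I gripped the orange block and slid the board about 197 mm straight out. I handed the job in at about 16 s, with the arm still gripping the board and pressing it down with about 14 N.

**Last checks**
- **End position:** the red end is within about 0.6 mm of the pointer tip along the slide in the top view. The scene view agrees to within about 0.7 mm.
- **Level and still:** the gripper height stayed at 82 mm through the slide, and the board did not move over the last 0.7 s before hand-in.
- **Tube:** it met the socket floor at the expected depth with about 7 N, and both cameras show it upright.
- **Other objects:** the red and blue tubes were still in the rack in the last picture. I did not go near anything else on the bench.

**Disagreements:** the two cameras differed by about 4 mm in absolute y. At 33 mm from the end they gave 33 mm and 35–36 mm still to go. I trusted the top camera and judged the final position by comparing board and pointer within each picture, where the two agree.

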